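# Lock the well plate in its nest

## Robot

A 7-joint arm with a two-finger parallel gripper is mounted at the origin on the work surface. World frame = base frame: x ahead of the robot, y to its left, z up, the work surface at z = 0. Lengths are in mm, angles in rad, forces in N, time in s.
With the tool pointing down it reaches from about 350 to 900 mm from the base axis. Payload 8.1 kg.
Tool frame: the origin (TCP) lies midway between the tips of the shut fingers; the grasp point (between the pads) lies robot.grasp_offset behind it (robot.grasp_offset is the distance from the TCP to the grasp point, in mm); x points along the fingers, y is the direction in which the jaws open and shut, and the axes are right-handed (so a half turn about x gives the same grasp; the last joint's range is limited). The gripper opens to 85 mm and grips with 20 to 120 N. Pads are 22 mm wide; open, the fingers measure 114 mm over their backs; the gripper's body (76 mm by 85 mm) begins 54 mm behind the grasp point. The pads swing forward as they close: fully open they stand 13 mm farther back than shut.
Start: joints at [-1.244, 0.434, 0.025, 1.573, -0.012, 1.134, -0.075], TCP at [260.458, 568.157, 231.323] pointing down, gripper open.
Joint ranges: [-2.62, 2.62], [-0.44, 2.09], [-1.27, 1.32], [0.08, 2.57], [-1.32, 4.46], [0.12, 2], [-2.74, 2.74]. Speed limits (rad/s): [2.22, 2.22, 3.01, 3.01, 3.14, 3.14, 3.14].

## Interface

Orientations are given as a unit quaternion [w, x, y, z].
In Python, from cell import robot gives the robot as it stands.
- The arm moves only by the tool step_arm, never from a script. Its argument "series" is a list of rows, each an object of numbers: "tx", "ty", "tz": the shift along the tool's x, y, z scaled (see below); "ax", "ay", "az": the turn, a rotation vector about the tool's x, y, z scaled (see below); "jaw": the closure, from -1 (fully open) to 1 (shut). In form: [{"tx": .., "ty": .., "tz": .., "ax": .., "ay": .., "az": .., "jaw": ..}, ...]. A call has 1 to 8 rows; each row is the pose to reach, as a shift and turn from the pose commanded when the call began, along the tool's axes at that moment, turning the shorter way round; what a row does not reach only later rows make up. The controller multiplies each number of a shift by 0.3 m and each number of a turn by 360 degrees. A row lasts 1/10 s, in which the tool goes at most 50 mm and 8.59 degrees, less where a joint would pass 70% of its speed; a pose out of reach is approached as far as the arm can. A call with a number of a shift or a turn outside -1 to 1 is refused whole. A call with a gripper value outside its range is refused whole. The fingers move at their own pace and stop on an object; the grip force is fixed at half the most. Time passes only in rows, so rows that repeat a pose let the fingers close. It gives the time, the measured TCP pose, the force and the opening at its end, in the units of the state.
- robot.observe(): the state, without advancing time (a new reading comes with each control period).
- robot.grab_frame(name): name is "side" or "top"; returns a dict with "color" (420x560x3 uint8, blue, green, red), "range_z" (420x560 float32, mm along the optical axis (not along the pixel's ray), 0 where there is no reading), "mtx" (3x3 intrinsics, pixels), "R" (3x3) and "t" (3): a world point X has camera coordinates R X + t. Camera axes: x right, y down, z forward; pixel columns grow to the right and rows downward; lengths in mm; the calibration is good to about 2 mm. A picture is of the moment at which its call begins.
- robot.close_job(): hands the job in, once; it reports no verdict.
The state is a dict: "t": time; "joints": joint angles; "joint_vel": joint speeds; "joint_torque": joint torques, N m; "tcp_pos": TCP position; "tool_rot": TCP orientation; "wrist_force": force on the tool from outside, world axes, zero at the start; "ft_torque": the same for the moment, N m; "opening": opening from 0.0 (shut) to 1.0 (fully open).
Only numpy, scipy, OpenCV 4.12 (cv2) and the standard library are available. Lean on these libraries where they do the work, as an engineer would, in place of code of your own. Each camera call takes 0.05 s, during which the arm holds its last target.

## Task

Of the two clamping nests on the bench, one holds a white lidded well plate. Push that plate with your fingertips, flat along its nest without lifting it, until it is fully home against both end stops; then push the handle of that nest's toggle clamp away from the plate, past its dead point, until it snaps into lock and the clamp's foot holds the plate down. Leave the empty nest's clamp open and everything else where it stands, and finish clear of everything.

Things in the scene. Friction and masses are not known exactly. Their poses are not given: they have to be found in the camera images.
- nest: the nest that holds the plate: flat grey base plate 200 (x) x 156 (y) x 8 mm fixed on the table. Origin: centre of its underside; z up, +x away from the robot (yaw up to 0.35 rad either way). The plate slides on its upper face, 8 mm above the table, between two guide rails (inner faces y = +-67 mm, tops 16 mm above the table, open at the -x end), towards +x up to two end stops
- end_stop (a point): point midway between the two end stops, in the plane of their faces: nest x = +35 mm, y = 0, 8 mm above the table. The stops are steel blocks at y = +-25 to +-65 mm, tops 20 mm above the table; the toggle clamp stands behind them between two steel side plates (nest x = 42 to 94 mm, y = +-18 mm, up to 54 mm above the table)
- plate_center (a point): centre of the white lidded 24-well plate, 85 mm (its x) x 128 mm (its y) x 20 mm high, about 0.1 kg, loose in the nest, axes about along the nest's. The point is half-way up, 18 mm above the table. It starts 22 to 40 mm short of the end stops; fully home it is at nest x = -7.5 mm
- plate: the same plate; origin at the centre of its underside, axes as above
- clamp_pivot (a point): centre of the handle's pivot: nest x = 75 mm, y = 0, 45 mm above the table; axes as the nest's
- lever_tip (a point): far end of the handle's grip on its centre line, 110 mm from the pivot. The handle is a straight steel bar 12 mm thick near the pivot, with a round grey plastic grip of 18 mm diameter from 43 mm out to the tip. Start: leaning 20 deg from upright towards the plate, tip 148 mm above the table. It is pushed over to nest +x
- clamp_lever (a joint): handle angle, rad: 0 open, leaning 20 deg towards the plate; grows as it swings away from the plate (to nest +x) about a level axis along nest y; 0.35 upright; dead point about 0.85; locked it rests at 1.55, 20 deg above level. A spring drives it back to 0 below the dead point and into lock beyond it. Starting it takes about 5 to 7 N across the grip, less towards the dead point
- clamp_arm: hold-down arm, lowered by a linkage as the handle goes over; origin at its pivot (nest x = 55 mm, 41 mm above the table). About 50 mm long, 16 mm wide; starts raised 45 deg over the nest, its end at nest x = 10 to 25 mm and up to 80 mm above the table. Locked, its rubber foot presses on the plate's lid near the end-stop edge
- spare_nest: identical nest with an identical clamp but no plate (a small jar stands in it); which of the two stands left and which right varies. Leave alone
- spare_clamp_lever (a joint): angle of the spare nest's handle, same meaning; starts at 0 and stays there
- vial: small amber vial, 26 mm across, 48 mm high, standing between the two nests; bystander, origin at the centre of its underside
- jar: small white jar, 36 mm across, 45 mm high, standing in the spare nest; bystander, origin at the centre of its underside
- bottle: amber bottle, 62 mm across, 150 mm high, at the far left; bystander, origin at the centre of its underside
- beaker: glass beaker, 70 mm across, 85 mm high, at the far right; bystander, origin at the centre of its underside
- dish: flat white round dish, 60 mm across, 16 mm high, between the nests and the robot; bystander, origin at the centre of its underside
- spatula: steel spatula 170 mm long, lying beyond the nests; origin near its middle, underside; bystander
- tipbox: grey divided tip box, 125 x 88 x 60 mm, far right, beyond the beaker; bystander, origin at the centre of its underside
Not all that is in view belongs to the job. What is shaped like the plate but blue or purple is not meant.

How it is judged (in metres and radians):
On the way, in this order (a step that is already met when the one before it is completed fails the run):
1. the plate is fully home against the end stops, with its clamp still open (x of plate_center in the frame of nest above -0.011 m and angle between the y axis of plate_center and the y axis of nest, either way round below 0.035 rad and z of plate_center in the frame of nest below 0.021 m and angle between plate_center's own z axis and vertical below 0.03 rad and value of joint clamp_lever below 0.4 rad), for 0.2 s.
2. the clamp handle has snapped into lock and the arm presses on the plate (value of joint clamp_lever above 1.48 rad and contact force between clamp_arm and plate above 0.4 N), for 0.2 s.
At the end, for the whole second after the job is handed in: the plate lies flat in its nest within 3.5 mm of the end stops and square to within 2 deg, the handle of its clamp is locked (over 1.48 rad) with the clamp's foot pressing on the plate (over 0.4 N), the spare clamp is still open, everything at rest (all of step 2 and x of plate_center in the frame of nest above -0.011 m and angle between the y axis of plate_center and the y axis of nest, either way round below 0.035 rad and z of plate_center in the frame of nest below 0.021 m and angle between plate_center's own z axis and vertical below 0.03 rad and value of joint spare_clamp_lever below 0.1 rad and linear speed of plate below 0.01 m/s and velocity of joint clamp_lever below 0.05 rad/s); the robot touches nothing.
It fails at once if the plate is lifted off its nest or tipped (z of plate_center in the frame of nest above 0.026 m or angle between plate_center's own z axis and vertical above 0.12 rad).
It fails at once if the spare nest's clamp is operated (value of joint spare_clamp_lever above 0.4 rad).
It fails at once if a bystander is pushed aside, lifted or knocked over (distance of any of vial, jar, bottle, beaker, dish, spatula, tipbox from where it was at the start of the episode above 0.025 m or angle between any of vial, jar, bottle, beaker, dish, tipbox's own z axis and vertical above 0.4 rad).
It also fails if it takes over 40 s, if anything falls off the work surface, if the arm or the gripper's body presses on something with over 40 N, if the wrist force passes 120 N, or if a joint passes its speed limit or range.

## Working session

There is one attempt and no reset: what is moved stays moved. The work goes in short steps, Python scripts to look and compute and a tool call to move; the robot and the scene stay as the last step left them, time stands still between calls to the robot, and variables do not carry over. Pictures are saved under pics/ and viewed, and the job is handed in when it is done.

Besides the shell and the picture viewer there is one more tool, called after "Emit:" as a command line: name --argument value ..., lists and objects as JSON in quotes. step_arm: Moves the arm, as the interface text tells. Its arguments: {"type":"object","properties":{"series":{"type":"array"}},"required":["series"]}

```bash
mkdir -p pics; ls; python3 - <<'E'
from cell import robot
import cv2,numpy as np,pickle
s=robot.observe();print(s, robot.grasp_offset)
for n in("top","side"):
    f=robot.grab_frame(n);cv2.imwrite(f"pics/{n}0.png",f["color"]);pickle.dump(f,open(f"{n}0.pkl","wb"));print(n,f["mtx"],f["R"],f["t"])
E
```

```text
pics
{'t': 0.0, 'joints': array([-1.24364545,  0.43521341,  0.02496693,  1.5741281 , -0.0115844 ,
        1.1339978 , -0.07509035]), 'joint_vel': array([ 7.03153813e-04, -2.14079081e-05,  1.71014441e-04,  1.45034614e-03,
       -3.37308158e-04,  1.52570094e-03, -2.39720920e-04]), 'joint_torque': array([-1.54493673e-04, -6.70452261e+01,  1.02436971e+00, -3.16216135e+01,
        1.53661659e-02,  1.23897119e-02,  4.45657292e-06]), 'tcp_pos': array([260.23975647, 567.66907279, 230.51986013]), 'tool_rot': array([ 0.69077539,  0.15022753,  0.69090771, -0.15135253]), 'wrist_force': array([0.56051578, 0.02586   , 0.05859221]), 'ft_torque': array([-0.01061426,  0.05525661,  0.04289366]), 'opening': 1.000765639722711} 18.700000000000003
top [[456.34408584   0.         276.51483245]
 [  0.         456.34408584 207.24815835]
 [  0.           0.           1.        ]] [[-0.02476111 -0.99964083  0.01025172]
 [-0.99606953  0.02379768 -0.08531797]
 [ 0.08504336 -0.01232399 -0.99630103]] [  11.29043307  554.68800189 1420.71304867]
side [[429.30153646   0.         275.76590606]
 [  0.         429.30153646 207.44186353]
 [  0.           0.           1.        ]] [[ 0.94194615 -0.33567851 -0.00757609]
 [-0.22448722 -0.6128328  -0.75765523]
 [ 0.2496857   0.71537116 -0.65261103]] [-506.40603323  221.12700653  983.4216048 ]
```

View pics/top0.png

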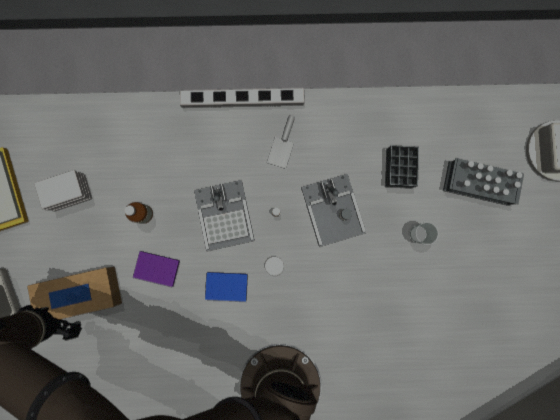

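View pics/side0.png

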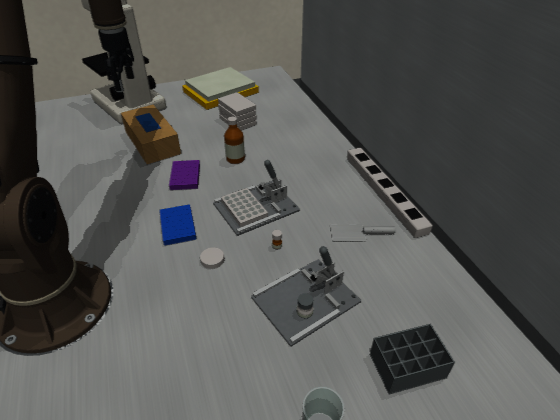

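The top view shows the white plate in the left nest, at about (225,225), and the spare nest on the right at about (335,210). I'll enlarge these for measuring.

```bash
cat >h.py <<'E'
import pickle,numpy as np,cv2
def ld(n): return pickle.load(open(n,"rb"))
def onz(f,u,v,z):
    # world point on plane z
    d=np.linalg.inv(f["mtx"])@np.array([u,v,1.]); R=f["R"];t=f["t"]
    c=-R.T@t; d=R.T@d; return c+d*(z-c[2])/d[2]
def dep(f,u,v):
    z=f["range_z"][int(v),int(u)]; return f["R"].T@(np.linalg.inv(f["mtx"])@np.array([u,v,1.])*z-f["t"])
def proj(f,X):
    c=f["R"]@np.asarray(X,float)+f["t"];p=f["mtx"]@c;return p[:2]/p[2]
E
python3 - <<'E'
from h import *
f=ld("top0.pkl");cv2.imwrite("pics/topc.png",cv2.resize(f["color"][170:260,180:270],None,fx=6.6,fy=6.6,interpolation=cv2.INTER_CUBIC))
f=ld("side0.pkl");cv2.imwrite("pics/sidec.png",cv2.resize(f["color"][150:240,205:305],None,fx=6,fy=6,interpolation=cv2.INTER_CUBIC))
E
```

```text
(no output)
```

View pics/topc.png

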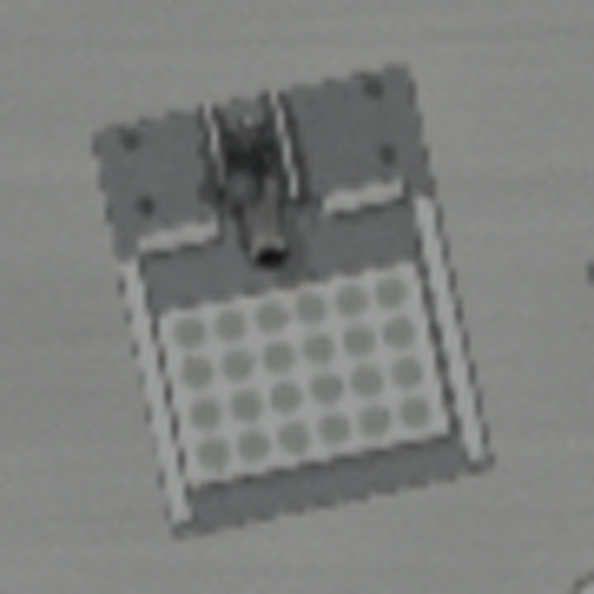

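View pics/sidec.png

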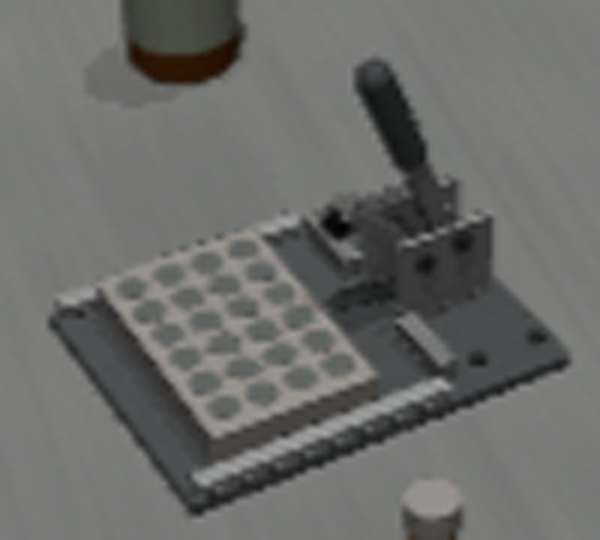

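Top crop: the base corners are at (95,135), (405,68), (490,462) and (175,535). The plate lid corners are at (162,315), (412,265), (447,435) and (190,485). Side crop: the base corners are at (50,310), (195,508) and (568,358), and the handle tip is at about (375,72).

```bash
python3 - <<'E'
from h import *
from scipy.optimize import least_squares
T=ld("top0.pkl");S=ld("side0.pkl")
tc=lambda p:((np.array(p)+.5)/6.6-.5+[180,170])
sc=lambda p:((np.array(p)+.5)/6-.5+[205,150])
obs=[(T,tc((95,135)),(100,78,8)),(T,tc((405,68)),(100,-78,8)),(T,tc((490,462)),(-100,-78,8)),(T,tc((175,535)),(-100,78,8)),
(S,sc((50,310)),(-100,78,8)),(S,sc((195,510)),(-100,-78,8)),(S,sc((568,358)),(100,-78,8))]
def W(p,q): 
    c,s=np.cos(p[2]),np.sin(p[2]);return np.array([p[0]+c*q[0]-s*q[1],p[1]+s*q[0]+c*q[1],q[2]])
def fit(obs):
    g=lambda p:np.concatenate([proj(f,W(p,q))-o for f,o,q in obs])
    x0=np.r_[onz(*[T,*tc((290,300))],8)[:2],0.2]
    r=least_squares(g,x0);print(r.x,r.fun.round(2));return r.x
fit(obs[:4]);fit(obs[4:]);p=fit(obs)
pl=[onz(T,*tc(c),28) for c in((162,315),(412,265),(447,435),(190,485))]
c,s=np.cos(p[2]),np.sin(p[2]);
for q in pl+[onz(T,*tc((290+13,375)),28)]:
    d=q[:2]-p[:2];print("plate nest xy",c*d[0]+s*d[1],-s*d[0]+c*d[1])
print("tip px pred",proj(S,W(p,(75-110*np.sin(.35),0,148))),sc((375,72)))
for n,q in dict(stop=(35,0,8),pivot=(75,0,45),tip=(75-110*np.sin(.35),0,148),rear=(-100,0,8)).items(): print(n,W(p,q).round(1))
np.save("nest.npy",p)
for f,u,v in((T,225,228),(T,245,185),(S,250,210)): print(dep(f,u,v))
# spare nest & things
for n,u,v,z in(("vial",276,212,48),("bottle",137,212,0),("dish",274,266,16),("blue",226,287,20),("jar",343,214,45),("spare piv",332,190,45)):print(n,onz(T,u,v,z))
E
```

```text
[5.35833527e+02 1.66688809e+02 1.92200174e-01] [-0.54 -0.39  0.14 -0.55  0.41  0.68 -0.01  0.24]
[5.35787483e+02 1.64407617e+02 1.84808838e-01] [-0.22  0.53 -0.52 -0.37  0.77 -0.23]
[5.35826154e+02 1.66024243e+02 1.90435314e-01] [-0.29 -0.44  0.41 -0.53  0.57  0.73  0.14  0.2  -0.39  0.34 -0.43 -0.7
  0.59 -0.75]
plate nest xy 3.848215565566213 60.56044717423261
plate nest xy 1.9067532245645946 -60.68864071308155
plate nest xy -80.92577273677193 -60.132744874707214
plate nest xy -78.09886469524557 63.7863205603285
plate nest xy -38.438264378323666 0.8372478108814159
tip px pred [265.93176135 160.70776148] [267.08333333 161.58333333]
stop [570.2 172.6   8. ]
pivot [609.5 180.2  45. ]
tip [572.4 173.1 148. ]
rear [437.6 147.1   8. ]
[493.03514628 161.44513278  25.26354664]
[630.52983204  97.11110085   5.73184874]
[508.11640327 128.18915306  28.31164757]
vial [5.37936523e+02 6.30955169e-02 4.80000000e+01]
bottle [552.2181469  444.80276982   0.        ]
dish [370.12746775  10.20758573  16.        ]
blue [308.99373889 161.65037468  20.        ]
jar [ 526.89458383 -208.72579507   45.        ]
spare piv [ 603.0300044  -177.03221005   45.        ]
```

```bash
cat >>h.py <<'E'
from scipy.spatial.transform import Rotation as Ro
def go(nx,ny,z,flip=1):
    from cell import robot
    p=np.load("nest.npy");c,s=np.cos(p[2]),np.sin(p[2])
    o=robot.observe();q=o["tool_rot"];R=Ro.from_quat([q[1],q[2],q[3],q[0]]).as_matrix()
    X=np.array([p[0]+c*nx-s*ny,p[1]+s*nx+c*ny,z])
    y=np.array([-s,c,0]); x=np.array([0,0,-1.])
    if y@R[:,1]<0:y=-y
    Rt=np.c_[x,y,np.cross(x,y)]
    d=R.T@(X-o["tcp_pos"]);w=Ro.from_matrix(R.T@Rt).as_rotvec()
    dn=o["tcp_pos"][:2]-p[:2]
    print("now nest",(c*dn[0]+s*dn[1]).round(1),(-s*dn[0]+c*dn[1]).round(1),"z",o["tcp_pos"][2].round(1),"F",o["wrist_force"].round(1),"open",round(o["opening"],2),"t",round(o["t"],2))
    print("target",X.round(1),"t",(d/300).round(4),"a",(w/(2*np.pi)).round(4),"R",R.round(2).tolist())
E
python3 -c "
from h import go
go(-106,0,150)"
```

```text
now nest -194.5 446.6 z 230.6 F [-0.4  0.7  0.5] open 1.0 t 0.1
target [431.7 146.  150. ] t [ 0.2703 -1.0394  1.1053] a [-0.0987 -0.      0.0002] R [[-0.0, 0.42, 0.91], [-0.0, 0.91, -0.42], [-1.0, -0.0, 0.0]]
```

Emit:
step_arm --series '[{"ty": -0.55,"tz": 0.55,"ax": -0.0987,"jaw": -1},{"ty": -0.55,"tz": 0.55,"ax": -0.0987,"jaw": -1},{"ty": -0.55,"tz": 0.55,"ax": -0.0987,"jaw": -1},{"ty": -0.55,"tz": 0.55,"ax": -0.0987,"jaw": -1},{"ty": -0.55,"tz": 0.55,"ax": -0.0987,"jaw": -1},{"ty": -0.55,"tz": 0.55,"ax": -0.0987,"jaw": -1},{"ty": -0.55,"tz": 0.55,"ax": -0.0987,"jaw": -1},{"ty": -0.55,"tz": 0.55,"ax": -0.0987,"jaw": -1}]'

```text
validation failed for argument at $.se...
```

```bash
python3 -c "
from h import go
go(-106,0,150)"
```

```text
now nest -194.5 446.6 z 230.6 F [-0.4  0.7  0.5] open 1.0 t 0.1
target [431.7 146.  150. ] t [ 0.2703 -1.0394  1.1053] a [-0.0987 -0.      0.0002] R [[-0.0, 0.42, 0.91], [-0.0, 0.91, -0.42], [-1.0, -0.0, 0.0]]
```

Rows need all their fields.

Emit:
step_arm --series '[{"tx": 0,"ty": -0.55,"tz": 0.55,"ax": -0.0987,"ay": 0,"az": 0,"jaw": -1},{"tx": 0,"ty": -0.55,"tz": 0.55,"ax": -0.0987,"ay": 0,"az": 0,"jaw": -1},{"tx": 0,"ty": -0.55,"tz": 0.55,"ax": -0.0987,"ay": 0,"az": 0,"jaw": -1},{"tx": 0,"ty": -0.55,"tz": 0.55,"ax": -0.0987,"ay": 0,"az": 0,"jaw": -1},{"tx": 0,"ty": -0.55,"tz": 0.55,"ax": -0.0987,"ay": 0,"az": 0,"jaw": -1},{"tx": 0,"ty": -0.55,"tz": 0.55,"ax": -0.0987,"ay": 0,"az": 0,"jaw": -1},{"tx": 0,"ty": -0.55,"tz": 0.55,"ax": -0.0987,"ay": 0,"az": 0,"jaw": -1},{"tx": 0,"ty": -0.55,"tz": 0.55,"ax": -0.0987,"ay": 0,"az": 0,"jaw": -1}]'

```text
t: 0.9
tcp_pos: [341.1, 350.4, 231.3]
tool_rot: [0.704, -0.067, 0.704, 0.068]
wrist_force: [-0.4, 0.2, 0.4]
opening: 0.999
```

```bash
python3 -c "
from h import go
go(-106,0,150)"
```

```text
now nest -156.3 217.9 z 231.3 F [-0.4  0.2  0.4] open 1.0 t 0.9
target [431.7 146.  150. ] t [ 0.2705 -0.7267  0.167 ] a [ 0.0001 -0.     -0.0001] R [[-0.0, -0.19, 0.98], [0.0, 0.98, 0.19], [-1.0, 0.0, -0.0]]
```

Emit:
step_arm --series '[{"tx": 0,"ty": -0.7267,"tz": 0.167,"ax": 0,"ay": 0,"az": 0,"jaw": -1},{"tx": 0,"ty": -0.7267,"tz": 0.167,"ax": 0,"ay": 0,"az": 0,"jaw": -1},{"tx": 0,"ty": -0.7267,"tz": 0.167,"ax": 0,"ay": 0,"az": 0,"jaw": -1},{"tx": 0.27,"ty": -0.7267,"tz": 0.167,"ax": 0,"ay": 0,"az": 0,"jaw": -1},{"tx": 0.27,"ty": -0.7267,"tz": 0.167,"ax": 0,"ay": 0,"az": 0,"jaw": -1},{"tx": 0.27,"ty": -0.7267,"tz": 0.167,"ax": 0,"ay": 0,"az": 0,"jaw": -1},{"tx": 0.27,"ty": -0.7267,"tz": 0.167,"ax": 0,"ay": 0,"az": 0,"jaw": -1},{"tx": 0.27,"ty": -0.7267,"tz": 0.167,"ax": 0,"ay": 0,"az": 0,"jaw": -1}]'

```text
t: 1.7
tcp_pos: [432.3, 146.9, 150.9]
tool_rot: [0.704, -0.068, 0.704, 0.068]
wrist_force: [0.0, -0.0, 0.9]
opening: 1.0
```

```bash
python3 - <<'E'
from h import *
from cell import robot
go(-106,0,50)
for n,b in(("top",(150,240,170,290)),("side",(110,250,150,340))):
    f=robot.grab_frame(n);c=f["color"][b[0]:b[1],b[2]:b[3]];cv2.imwrite(f"pics/{n}1.png",cv2.resize(c,None,fx=4,fy=4,interpolation=cv2.INTER_CUBIC))
E
```

```text
now nest -105.3 0.8 z 150.9 F [ 0.  -0.   0.9] open 1.0 t 1.7
target [431.7 146.   50. ] t [ 0.3363 -0.003  -0.0026] a [ 0.0003  0.0001 -0.0001] R [[0.0, -0.19, 0.98], [0.0, 0.98, 0.19], [-1.0, 0.0, 0.0]]
```

View pics/side1.png

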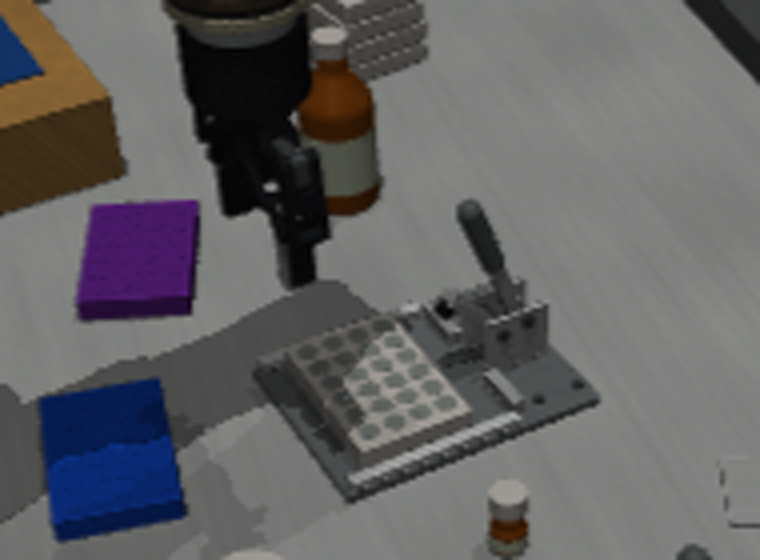

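Emit:
step_arm --series '[{"tx": 0.15,"ty": 0,"tz": -0.01,"ax": 0,"ay": 0,"az": 0,"jaw": -1},{"tx": 0.3,"ty": 0,"tz": -0.01,"ax": 0,"ay": 0,"az": 0,"jaw": -1},{"tx": 0.4,"ty": 0,"tz": -0.01,"ax": 0,"ay": 0,"az": 0,"jaw": -1},{"tx": 0.44,"ty": 0,"tz": -0.01,"ax": 0,"ay": 0,"az": 0,"jaw": -1},{"tx": 0.46,"ty": 0,"tz": -0.01,"ax": 0,"ay": 0,"az": 0,"jaw": -1},{"tx": 0.48,"ty": 0,"tz": -0.01,"ax": 0,"ay": 0,"az": 0,"jaw": -1},{"tx": 0.49,"ty": 0,"tz": -0.01,"ax": 0,"ay": 0,"az": 0,"jaw": -1},{"tx": 0.49,"ty": 0,"tz": -0.01,"ax": 0,"ay": 0,"az": 0,"jaw": -1}]'

```text
t: 2.6
tcp_pos: [429.6, 144.7, 3.7]
tool_rot: [0.704, -0.067, 0.704, 0.067]
wrist_force: [-0.2, -0.2, 0.3]
opening: 1.003
```

```bash
python3 - <<'E'
from h import *
from cell import robot
go(-70,0,4)
for n,b in(("top",(150,270,170,290)),("side",(120,240,180,330))):
    f=robot.grab_frame(n);c=f["color"][b[0]:b[1],b[2]:b[3]];cv2.imwrite(f"pics/{n}2.png",cv2.resize(c,None,fx=4.5,fy=4.5,interpolation=cv2.INTER_CUBIC))
E
```

```text
now nest -108.4 -0.8 z 3.7 F [-0.2 -0.2  0.3] open 1.0 t 2.6
target [467.1 152.8   4. ] t [-0.0007  0.0028  0.128 ] a [ 0.      0.0002 -0.0001] R [[0.0, -0.19, 0.98], [0.0, 0.98, 0.19], [-1.0, 0.0, 0.0]]
```

View pics/side2.png

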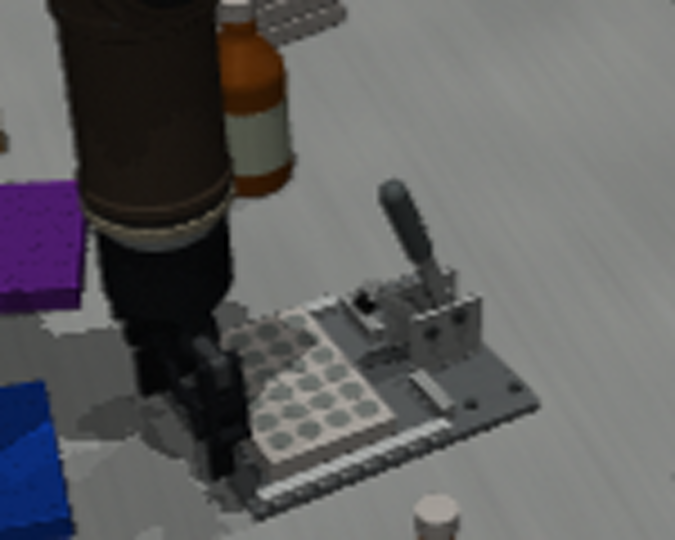

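View pics/top2.png

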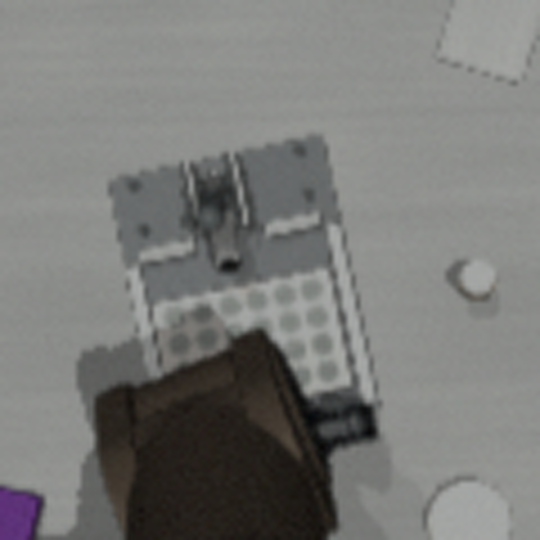

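The fingers are behind the plate and low. I'll push at a moderate speed.

Emit:
step_arm --series '[{"tx": 0,"ty": 0.002,"tz": 0.03,"ax": 0,"ay": 0,"az": 0,"jaw": -1},{"tx": 0,"ty": 0.002,"tz": 0.045,"ax": 0,"ay": 0,"az": 0,"jaw": -1},{"tx": 0,"ty": 0.002,"tz": 0.06,"ax": 0,"ay": 0,"az": 0,"jaw": -1},{"tx": 0,"ty": 0.002,"tz": 0.075,"ax": 0,"ay": 0,"az": 0,"jaw": -1},{"tx": 0,"ty": 0.002,"tz": 0.09,"ax": 0,"ay": 0,"az": 0,"jaw": -1},{"tx": 0,"ty": 0.002,"tz": 0.105,"ax": 0,"ay": 0,"az": 0,"jaw": -1},{"tx": 0,"ty": 0.002,"tz": 0.12,"ax": 0,"ay": 0,"az": 0,"jaw": -1},{"tx": 0,"ty": 0.002,"tz": 0.13,"ax": 0,"ay": 0,"az": 0,"jaw": -1}]'

```text
t: 3.5
tcp_pos: [468.0, 152.3, 3.3]
tool_rot: [0.704, -0.067, 0.704, 0.067]
wrist_force: [-1.1, -0.8, -0.0]
opening: 0.999
```

```bash
python3 - <<'E'
from h import *
from cell import robot
go(-61,0,4)
for n,b in(("top",(150,270,170,290)),("side",(120,240,180,330))):
    f=robot.grab_frame(n);c=f["color"][b[0]:b[1],b[2]:b[3]];cv2.imwrite(f"pics/{n}3.png",cv2.resize(c,None,fx=4.5,fy=4.5,interpolation=cv2.INTER_CUBIC))
E
```

```text
now nest -69.2 -0.6 z 3.3 F [-1.1 -0.8 -0. ] open 1.0 t 3.5
target [475.9 154.5   4. ] t [-0.0023  0.002   0.0275] a [-0.      0.0001 -0.    ] R [[0.0, -0.19, 0.98], [0.0, 0.98, 0.19], [-1.0, 0.0, 0.0]]
```

View pics/side3.png

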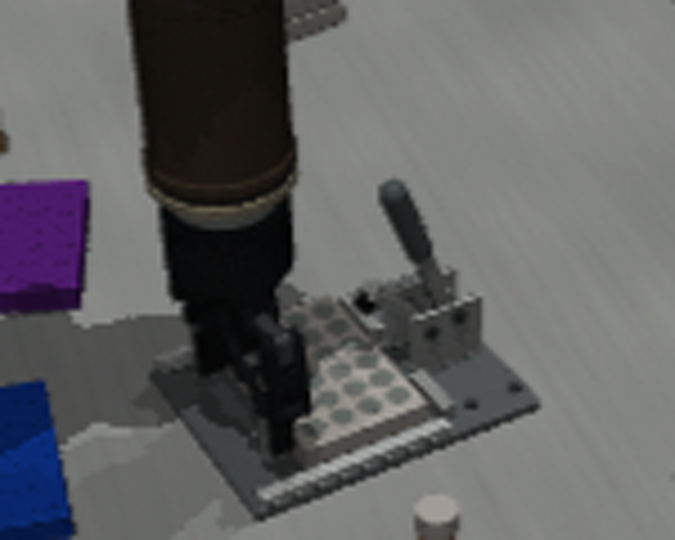

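View pics/top3.png

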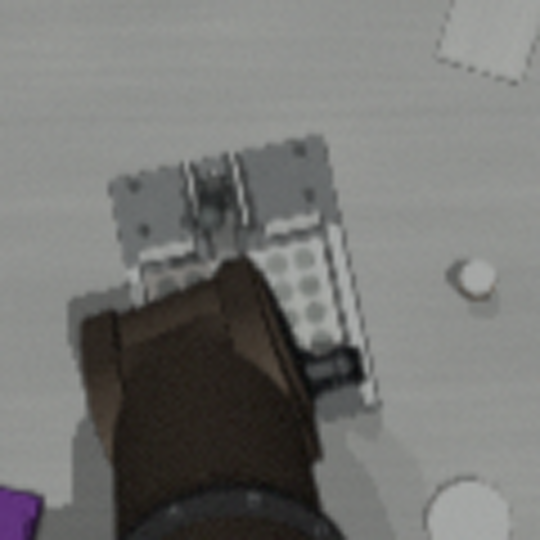

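Sliding force is about 1 N and a few mm remain. I'll creep from here.

Emit:
step_arm --series '[{"tx": 0,"ty": 0,"tz": 0.004,"ax": 0,"ay": 0,"az": 0,"jaw": -1},{"tx": 0,"ty": 0,"tz": 0.008,"ax": 0,"ay": 0,"az": 0,"jaw": -1},{"tx": 0,"ty": 0,"tz": 0.012,"ax": 0,"ay": 0,"az": 0,"jaw": -1},{"tx": 0,"ty": 0,"tz": 0.012,"ax": 0,"ay": 0,"az": 0,"jaw": -1}]'

```text
t: 4.0
tcp_pos: [471.1, 152.9, 3.3]
tool_rot: [0.704, -0.067, 0.704, 0.067]
wrist_force: [0.0, -0.3, 0.1]
opening: 0.998
```

Emit:
step_arm --series '[{"tx": 0,"ty": 0,"tz": 0.004,"ax": 0,"ay": 0,"az": 0,"jaw": -1},{"tx": 0,"ty": 0,"tz": 0.008,"ax": 0,"ay": 0,"az": 0,"jaw": -1},{"tx": 0,"ty": 0,"tz": 0.012,"ax": 0,"ay": 0,"az": 0,"jaw": -1}]'

```text
t: 4.3
tcp_pos: [474.5, 153.6, 3.3]
tool_rot: [0.704, -0.067, 0.704, 0.067]
wrist_force: [-0.6, 0.5, -1.4]
opening: 0.997
```

Emit:
step_arm --series '[{"tx": 0,"ty": 0,"tz": 0.004,"ax": 0,"ay": 0,"az": 0,"jaw": -1},{"tx": 0,"ty": 0,"tz": 0.008,"ax": 0,"ay": 0,"az": 0,"jaw": -1}]'

```text
t: 4.5
tcp_pos: [476.4, 153.9, 3.2]
tool_rot: [0.704, -0.067, 0.704, 0.067]
wrist_force: [-4.1, -0.7, 3.3]
opening: 0.996
```

```bash
python3 - <<'E'
from h import *
from cell import robot
go(-61,0,4)
for n,b in(("top",(150,270,170,290)),("side",(120,240,180,330))):
    f=robot.grab_frame(n);c=f["color"][b[0]:b[1],b[2]:b[3]];cv2.imwrite(f"pics/{n}4.png",cv2.resize(c,None,fx=4.5,fy=4.5,interpolation=cv2.INTER_CUBIC))
E
```

```text
now nest -60.6 -0.6 z 3.2 F [-4.1 -0.7  3.3] open 1.0 t 4.5
target [475.9 154.5   4. ] t [-0.0025  0.0021 -0.0013] a [-0.     -0.0001  0.    ] R [[-0.0, -0.19, 0.98], [-0.0, 0.98, 0.19], [-1.0, -0.0, -0.0]]
```

View pics/side4.png

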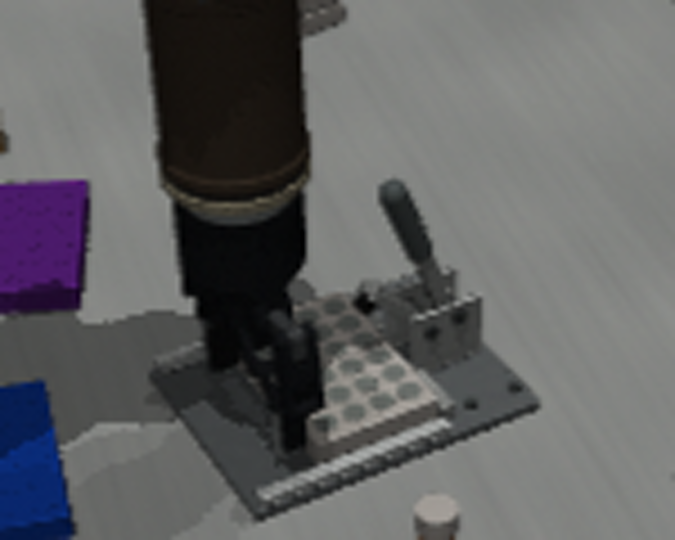

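View pics/top4.png

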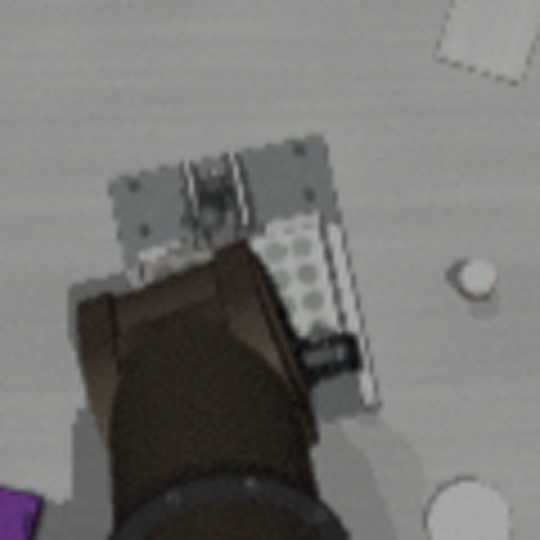

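Contact with the stops is starting at 4 N. I'll seat the plate with slightly more push.

Emit:
step_arm --series '[{"tx": 0,"ty": 0,"tz": 0.003,"ax": 0,"ay": 0,"az": 0,"jaw": -1},{"tx": 0,"ty": 0,"tz": 0.005,"ax": 0,"ay": 0,"az": 0,"jaw": -1}]'

```text
t: 4.8
tcp_pos: [476.4, 153.9, 3.1]
tool_rot: [0.703, -0.067, 0.705, 0.067]
wrist_force: [-8.0, -0.8, 6.7]
opening: 1.002
```

Emit:
step_arm --series '[{"tx": 0,"ty": 0,"tz": 0.003,"ax": 0,"ay": 0,"az": 0,"jaw": -1},{"tx": 0,"ty": 0,"tz": 0.003,"ax": 0,"ay": 0,"az": 0,"jaw": -1},{"tx": 0,"ty": 0,"tz": -0.03,"ax": 0,"ay": 0,"az": 0,"jaw": -1},{"tx": 0,"ty": 0,"tz": -0.12,"ax": 0,"ay": 0,"az": 0,"jaw": -1},{"tx": 0,"ty": 0,"tz": -0.2,"ax": 0,"ay": 0,"az": 0,"jaw": -1},{"tx": -0.15,"ty": 0,"tz": -0.3,"ax": 0,"ay": 0,"az": 0,"jaw": -1},{"tx": -0.3,"ty": 0,"tz": -0.4,"ax": 0,"ay": 0,"az": 0,"jaw": 1},{"tx": -0.45,"ty": 0,"tz": -0.45,"ax": 0,"ay": 0,"az": 0,"jaw": 1}]'

```text
t: 5.6
tcp_pos: [345.1, 128.2, 133.8]
tool_rot: [0.703, -0.068, 0.705, 0.067]
wrist_force: [1.2, 1.2, 0.5]
opening: 0.695
```

```bash
python3 - <<'E'
from h import *
from cell import robot
go(5,0,130)
for n,b in(("top",(170,260,180,270)),("side",(150,240,205,305))):
    f=robot.grab_frame(n);pickle.dump(f,open(n+"5.pkl","wb"));c=f["color"][b[0]:b[1],b[2]:b[3]];cv2.imwrite(f"pics/{n}5.png",cv2.resize(c,None,fx=6,fy=6,interpolation=cv2.INTER_CUBIC))
E
```

```text
now nest -194.4 -1.1 z 133.8 F [1.2 1.2 0.5] open 0.69 t 5.6
target [540.7 167.  130. ] t [0.0112 0.0036 0.6648] a [-0.     -0.0003  0.0001] R [[-0.0, -0.19, 0.98], [-0.0, 0.98, 0.19], [-1.0, -0.0, -0.0]]
```

View pics/side5.png

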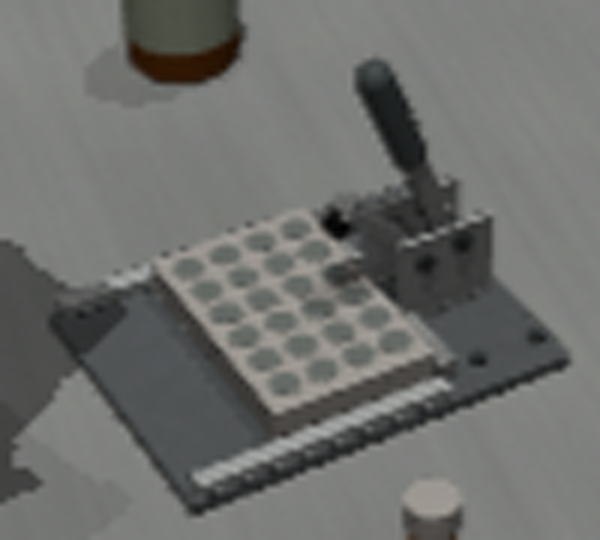

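View pics/top5.png

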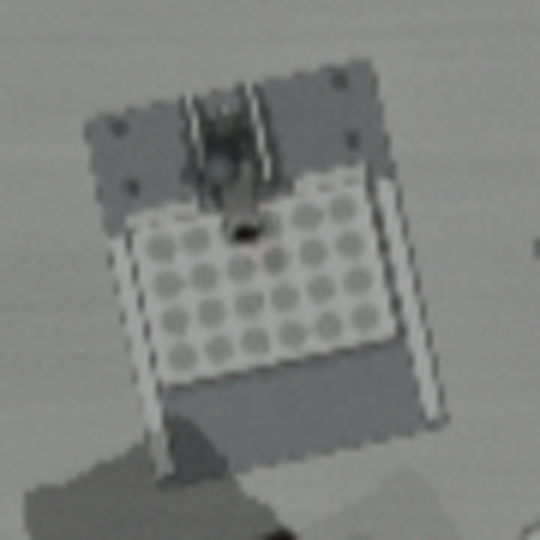

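The plate looks seated. Its rear lid corners are at (162,385) and (397,335) in the top crop.

```bash
python3 - <<'E'
from h import *
T=ld("top5.pkl");S=ld("side5.pkl");p=np.load("nest.npy");c,s=np.cos(p[2]),np.sin(p[2])
P=lambda q:np.array([p[0]+c*q[0]-s*q[1],p[1]+s*q[0]+c*q[1],q[2]])
for f,off,pts in((T,(180,170),((162,385),(397,335),(365,180))),(S,(205,150),((155,262),(275,415),(440,355)))):
  for a in pts:
    q=onz(f,(a[0]+.5)/6-.5+off[0],(a[1]+.5)/6-.5+off[1],28);d=q[:2]-p[:2];print((c*d[0]+s*d[1]).round(1),(-s*d[0]+c*d[1]).round(1))
E
```

```text
-48.4 63.4
-49.0 -61.9
34.4 -62.5
-48.2 62.8
-50.1 -63.9
34.5 -66.7
```

The plate is home (rear edge expected at -50) and square. Next is the handle: fingers shut, approaching at z≈117.

Emit:
step_arm --series '[{"tx": 0.0,"ty": 0.003,"tz": 0.15,"ax": 0,"ay": 0,"az": 0,"jaw": 1},{"tx": 0.0,"ty": 0.003,"tz": 0.3,"ax": 0,"ay": 0,"az": 0,"jaw": 1},{"tx": 0.05,"ty": 0.003,"tz": 0.45,"ax": 0,"ay": 0,"az": 0,"jaw": 1},{"tx": 0.05,"ty": 0.003,"tz": 0.55,"ax": 0,"ay": 0,"az": 0,"jaw": 1},{"tx": 0.05,"ty": 0.003,"tz": 0.63,"ax": 0,"ay": 0,"az": 0,"jaw": 1},{"tx": 0.05,"ty": 0.003,"tz": 0.63,"ax": 0,"ay": 0,"az": 0,"jaw": 1},{"tx": 0.05,"ty": 0.003,"tz": 0.63,"ax": 0,"ay": 0,"az": 0,"jaw": 1}]'

```text
t: 6.4
tcp_pos: [532.8, 165.5, 117.6]
tool_rot: [0.704, -0.067, 0.704, 0.067]
wrist_force: [-0.1, -0.5, -0.4]
opening: -0.003
```

```bash
python3 - <<'E'
from h import *
from cell import robot
go(35,0,117)
for n,b in(("top",(150,270,170,290)),("side",(100,240,180,330))):
    f=robot.grab_frame(n);c=f["color"][b[0]:b[1],b[2]:b[3]];cv2.imwrite(f"pics/{n}6.png",cv2.resize(c,None,fx=4.2,fy=4.2,interpolation=cv2.INTER_CUBIC))
E
```

```text
now nest -3.0 0.1 z 117.6 F [-0.1 -0.5 -0.4] open -0.0 t 6.4
target [570.2 172.6 117. ] t [ 0.0018 -0.0002  0.1268] a [-0.0001 -0.0001  0.    ] R [[-0.0, -0.19, 0.98], [-0.0, 0.98, 0.19], [-1.0, -0.0, -0.0]]
```

View pics/side6.png

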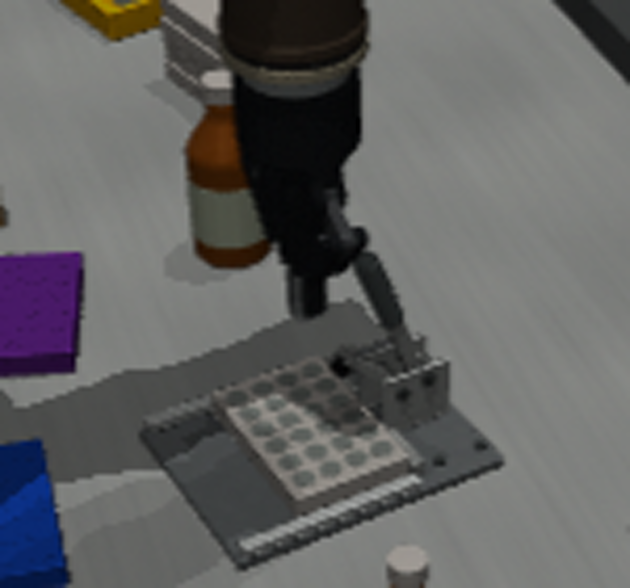

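The fingers stand just in front of the handle and above the clamp arm, so I can push over.

Emit:
step_arm --series '[{"tx": 0,"ty": 0,"tz": 0.03,"ax": 0,"ay": 0,"az": 0,"jaw": 1},{"tx": 0,"ty": 0,"tz": 0.06,"ax": 0,"ay": 0,"az": 0,"jaw": 1},{"tx": 0,"ty": 0,"tz": 0.09,"ax": 0,"ay": 0,"az": 0,"jaw": 1},{"tx": 0,"ty": 0,"tz": 0.12,"ax": 0,"ay": 0,"az": 0,"jaw": 1}]'

```text
t: 6.9
tcp_pos: [567.8, 172.5, 118.2]
tool_rot: [0.703, -0.067, 0.705, 0.067]
wrist_force: [-5.7, -1.4, 4.4]
opening: 0.0
```

```bash
python3 - <<'E'
from h import *
from cell import robot
go(70,0,117)
for n,b in(("side",(100,240,180,330)),):
    f=robot.grab_frame(n);c=f["color"][b[0]:b[1],b[2]:b[3]];cv2.imwrite(f"pics/{n}7.png",cv2.resize(c,None,fx=4.2,fy=4.2,interpolation=cv2.INTER_CUBIC))
E
```

```text
now nest 32.6 0.3 z 118.2 F [-5.7 -1.4  4.4] open 0.0 t 6.9
target [604.6 179.3 117. ] t [ 0.0038 -0.001   0.1247] a [-0.     -0.0004 -0.    ] R [[-0.0, -0.19, 0.98], [-0.0, 0.98, 0.19], [-1.0, 0.0, -0.0]]
```

View pics/side7.png

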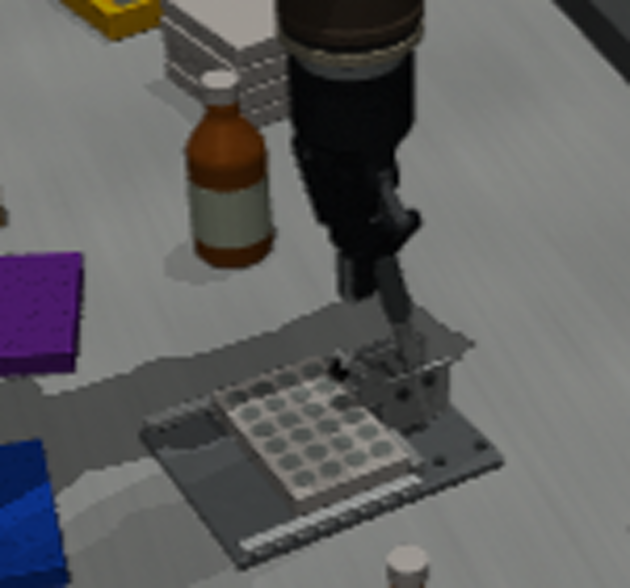

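The handle is moving with about 6 N, as expected. I'll continue.

Emit:
step_arm --series '[{"tx": 0,"ty": 0,"tz": 0.03,"ax": 0,"ay": 0,"az": 0,"jaw": 1},{"tx": 0,"ty": 0,"tz": 0.06,"ax": 0,"ay": 0,"az": 0,"jaw": 1},{"tx": 0,"ty": 0,"tz": 0.09,"ax": 0,"ay": 0,"az": 0,"jaw": 1},{"tx": 0,"ty": 0,"tz": 0.12,"ax": 0,"ay": 0,"az": 0,"jaw": 1},{"tx": 0,"ty": 0,"tz": 0.15,"ax": 0,"ay": 0,"az": 0,"jaw": 1},{"tx": 0,"ty": 0,"tz": 0.18,"ax": 0,"ay": 0,"az": 0,"jaw": 1}]'

```text
t: 7.55
tcp_pos: [622.0, 182.9, 117.9]
tool_rot: [0.704, -0.067, 0.704, 0.067]
wrist_force: [-2.0, 0.4, -0.5]
opening: 0.001
```

```bash
python3 - <<'E'
from h import *
from cell import robot
go(130,0,117)
for n,b in(("side",(100,240,180,330)),):
    f=robot.grab_frame(n);c=f["color"][b[0]:b[1],b[2]:b[3]];cv2.imwrite(f"pics/{n}8.png",cv2.resize(c,None,fx=4.2,fy=4.2,interpolation=cv2.INTER_CUBIC))
E
```

```text
now nest 87.8 0.3 z 117.9 F [-2.   0.4 -0.5] open 0.0 t 7.55
target [663.5 190.6 117. ] t [ 0.003  -0.0009  0.1406] a [-0. -0.  0.] R [[-0.0, -0.19, 0.98], [-0.0, 0.98, 0.19], [-1.0, -0.0, -0.0]]
```

View pics/side8.png

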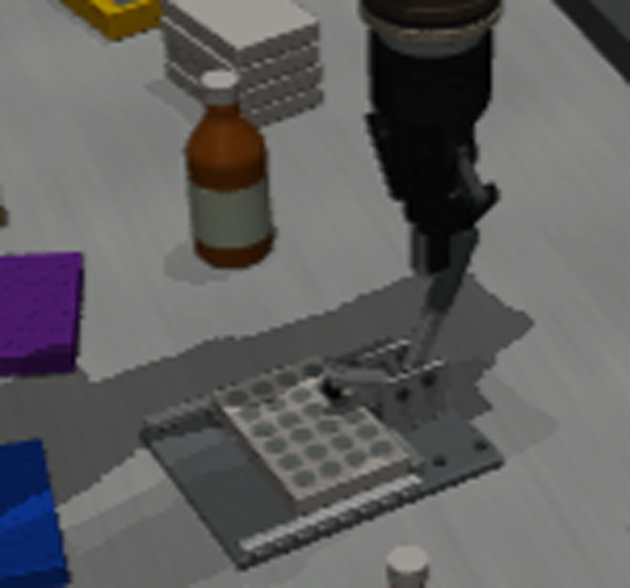

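Emit:
step_arm --series '[{"tx": 0,"ty": 0,"tz": 0.03,"ax": 0,"ay": 0,"az": 0,"jaw": 1},{"tx": 0.01,"ty": 0,"tz": 0.06,"ax": 0,"ay": 0,"az": 0,"jaw": 1},{"tx": 0.02,"ty": 0,"tz": 0.09,"ax": 0,"ay": 0,"az": 0,"jaw": 1},{"tx": 0.03,"ty": 0,"tz": 0.12,"ax": 0,"ay": 0,"az": 0,"jaw": 1},{"tx": 0.04,"ty": 0,"tz": 0.15,"ax": 0,"ay": 0,"az": 0,"jaw": 1},{"tx": 0.04,"ty": 0,"tz": 0.15,"ax": 0,"ay": 0,"az": 0,"jaw": 1}]'

```text
t: 8.2
tcp_pos: [666.5, 191.4, 105.5]
tool_rot: [0.704, -0.067, 0.704, 0.067]
wrist_force: [0.0, -0.0, 0.2]
opening: 0.001
```

```bash
python3 - <<'E'
from h import *
from cell import robot
go(130,0,117)
for n,b in(("side",(100,240,180,330)),):
    f=robot.grab_frame(n);c=f["color"][b[0]:b[1],b[2]:b[3]];cv2.imwrite(f"pics/{n}9.png",cv2.resize(c,None,fx=4.2,fy=4.2,interpolation=cv2.INTER_CUBIC))
E
```

```text
now nest 133.1 0.2 z 105.5 F [ 0.  -0.   0.2] open 0.0 t 8.2
target [663.5 190.6 117. ] t [-0.0383 -0.0006 -0.0102] a [-0.0001 -0.      0.    ] R [[-0.0, -0.19, 0.98], [-0.0, 0.98, 0.19], [-1.0, -0.0, -0.0]]
```

View pics/side9.png

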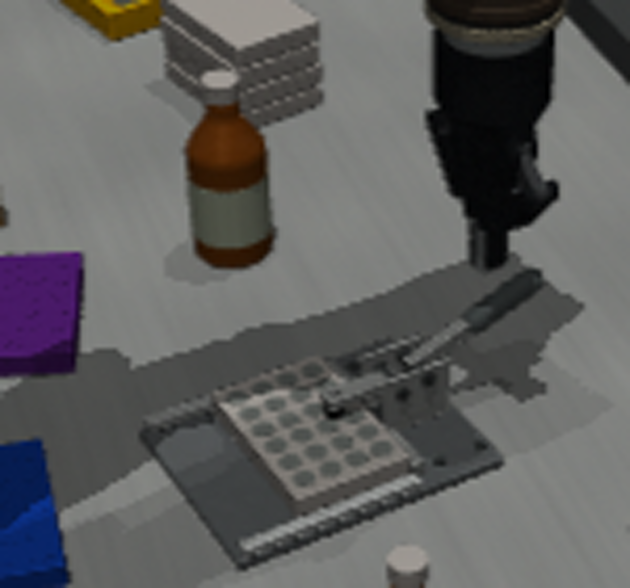

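The handle snapped into lock and the foot is down on the lid. I'll retreat up, then back over the plate well above everything.

Emit:
step_arm --series '[{"tx": -0.15,"ty": 0,"tz": 0,"ax": 0,"ay": 0,"az": 0,"jaw": 1},{"tx": -0.3,"ty": 0,"tz": -0.02,"ax": 0,"ay": 0,"az": 0,"jaw": 1},{"tx": -0.4,"ty": 0,"tz": -0.15,"ax": 0,"ay": 0,"az": 0,"jaw": 1},{"tx": -0.4,"ty": 0,"tz": -0.3,"ax": 0,"ay": 0,"az": 0,"jaw": 1},{"tx": -0.4,"ty": 0,"tz": -0.45,"ax": 0,"ay": 0,"az": 0,"jaw": 1},{"tx": -0.4,"ty": 0,"tz": -0.6,"ax": 0,"ay": 0,"az": 0,"jaw": 1},{"tx": -0.4,"ty": 0,"tz": -0.75,"ax": 0,"ay": 0,"az": 0,"jaw": 1},{"tx": -0.4,"ty": 0,"tz": -0.9,"ax": 0,"ay": 0,"az": 0,"jaw": 1}]'

```text
t: 9.05
tcp_pos: [398.3, 139.7, 226.4]
tool_rot: [0.704, -0.067, 0.704, 0.067]
wrist_force: [-0.4, 1.1, 0.4]
opening: 0.002
```

Emit:
step_arm --series '[{"tx": 0,"ty": 0,"tz": -0.1,"ax": 0,"ay": 0,"az": 0,"jaw": 1},{"tx": 0,"ty": 0,"tz": -0.15,"ax": 0,"ay": 0,"az": 0,"jaw": 1},{"tx": 0,"ty": 0,"tz": -0.15,"ax": 0,"ay": 0,"az": 0,"jaw": 1},{"tx": 0,"ty": 0,"tz": -0.15,"ax": 0,"ay": 0,"az": 0,"jaw": 1}]'

```text
t: 9.45
tcp_pos: [357.3, 132.1, 226.8]
tool_rot: [0.705, -0.067, 0.703, 0.067]
wrist_force: [1.0, 0.4, 1.9]
opening: 0.002
```

```bash
python3 - <<'E'
from h import *
from cell import robot
go(130,0,117)
f=robot.grab_frame("side");S=f;c=f["color"][140:240,205:325];cv2.imwrite("pics/sidea.png",cv2.resize(c,None,fx=5,fy=5,interpolation=cv2.INTER_CUBIC))
f=robot.grab_frame("top");cv2.imwrite("pics/topa.png",f["color"]);c=f["color"][150:260,180:290];cv2.imwrite("pics/topac.png",cv2.resize(c,None,fx=5,fy=5,interpolation=cv2.INTER_CUBIC))
p=np.load("nest.npy");c,s=np.cos(p[2]),np.sin(p[2])
for a in (0,1.2,1.4,1.5,1.55):
    th=a-.349;q=(75+110*np.sin(th),0,45+110*np.cos(th));X=(p[0]+c*q[0],p[1]+s*q[0],q[2])
    print(a,"crop side",(proj(S,X)-[205,140])*5,"top",(proj(f,X)-[180,150])*5)
E
```

```text
now nest -181.7 0.5 z 226.8 F [1.  0.4 1.9] open 0.0 t 9.45
target [663.5 190.6 117. ] t [ 0.3681 -0.0016  1.0384] a [-0.      0.0003 -0.0001] R [[0.0, -0.19, 0.98], [0.0, 0.98, 0.19], [-1.0, 0.0, 0.0]]
0 crop side [304.81070617 102.9134899 ] top [180.97865973 244.50302643]
1.2 crop side [490.33872487  85.46816246] top [146.32188603  53.61462867]
1.4 crop side [507.83614829 104.90590663] top [146.10681931  38.76458727]
1.5 crop side [514.33533503 116.38101033] top [146.65972749  33.9902578 ]
1.55 crop side [517.00508512 122.49973338] top [147.09530928  32.27506278]
```

View pics/sidea.png

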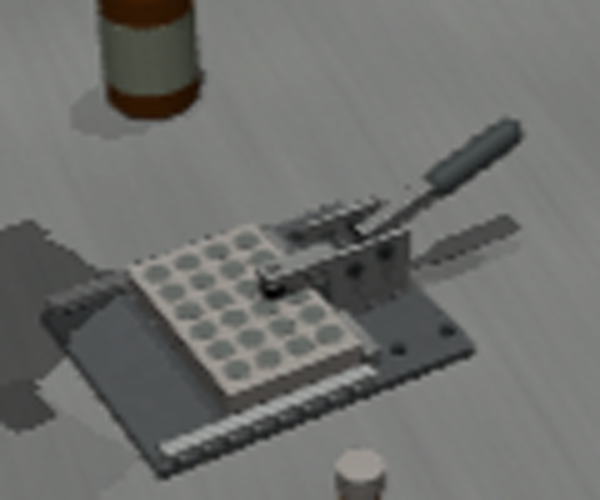

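View pics/topac.png

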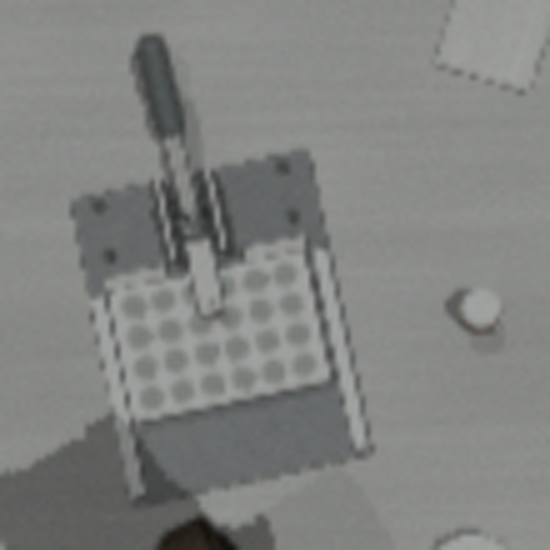

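View pics/topa.png

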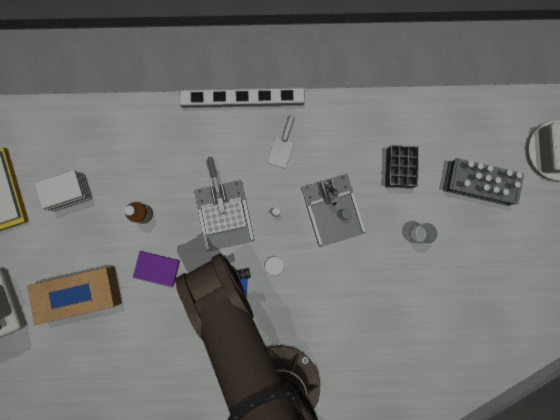

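The handle tip at (515,128) in the side crop matches the 1.55 rad prediction of (517,122). The foot is on the lid, the plate is home, the bystanders have not moved and the spare clamp is still open. Handing in.

```bash
python3 -c "
from cell import robot
print(robot.close_job())"
```

```text
the job is handed in; nothing more can be done
None
```

I pushed the white plate in the left nest home with the open fingertips. I then pushed its clamp handle over with the shut fingers until it snapped into lock, backed the arm away and handed the job in at about 9.6 s. The hand-in gave no verdict.

- **Plate:** the push ended against the stops at about 8 N. Measured before clamping, the plate's rear edge was at nest x = -48.2 to -50.1 mm, against -50 mm when fully home, and square to about 0.01 rad. After clamping I checked it only by eye in the pictures, where it looked unchanged.
- **Clamp:** the handle tip appears about 6 px, in a 5x enlarged crop, from where a handle at 1.55 rad should be. That is close to lock, but it is a picture reading. The foot rests on the lid; I could not measure its pressing force.
- **Everything else:** in the last pictures the spare clamp is open and the bystanders look unmoved. The arm is clear, with the tool at z = 227 mm.

No check failed. The two cameras differed by about 2 mm on where the nest is, which is within the stated calibration.

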